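# Load a swing-out centrifuge rotor in balance

### The arm

A 7-joint arm with a two-finger parallel gripper is mounted at the origin on a cart in front of the work surface, level with it; the furniture and walls round the work are solid. World frame = base frame: x ahead of the robot, y to its left, z up, the work surface at z = 0. Lengths are in m, angles in degrees, forces in N, time in s.
With the tool pointing down it reaches from about 0.425 to 0.875 m from the base axis. Payload 4.7 kg.
Tool frame: the origin (TCP) lies between the finger pads; the fingertips stand env.finger_overhang ahead of it and the grasp point (between the pads) lies 5 mm behind it (env.finger_overhang is the distance from the TCP to the fingertips, in m); z points along the fingers, y is the line along which they close (so a half turn about z gives the same grasp; the last joint's range is limited). The gripper opens to 87 mm and grips with 3 to 60 N. Pads are 19 mm wide; open, the fingers measure 117 mm over their backs; the gripper's body (75 mm by 190 mm) begins 51 mm behind the grasp point.
Start: joints at [67.729, 18.392, -4.016, 83.108, 1.295, 78.541, -3.26], TCP at [0.255, -0.598, 0.237] pointing down, gripper open.
Joint ranges: [-163.93, 163.93], [-17.29, 119.83], [-79.2, 71.16], [3.27, 140.29], [-89.18, 269.18], [5.43, 117.66], [-154.24, 154.24]. Speed limits (degrees/s): [147.25, 147.25, 180, 180, 180, 180, 180].

### API

Orientations are given as [roll, pitch, yaw] about the fixed x, y, z axes, in that order (R = Rz(yaw) Ry(pitch) Rx(roll)).
In Python, from cell import telemetry, eyes, env, models gives the robot as it stands. The module is installed in compiled form; this text tells all that it offers.
- The arm moves only by the tool drive_tool, never from a script. Its arguments are lists of equal length, an entry for each row: "angular": the turn, a rotation vector about the tool's x, y, z in rad, a list of three; "delta_pos": the shift along the tool's x, y, z in cm, a list of three; "gripper": the finger opening in cm, from 0 to 8.7. A call has 1 to 20 rows; each row shifts and turns the commanded pose from where the row before left it, along the tool's axes as they then stand; what a row does not reach is not made up. A row lasts 1/10 s, in which the tool goes at most 50 mm and 8.59 degrees, less where a joint would pass 70% of its speed; a pose out of reach is approached as far as the arm can. A call with a gripper value outside its range is refused whole. The fingers move at their own pace and stop on an object; "squeeze" is the grip in N (left out, the last holds). Time passes only in rows, so rows that do not move let the fingers close. It gives the time, the measured TCP pose, the force, the opening and the grip force at its end, in the units of the state.
- telemetry.get_obs(): the state, without advancing time (a new reading comes with each control period).
- eyes.read_camera(name): name is "scene" or "side" or "wrist"; returns a dict with "pixels" (384x512x3 uint8, red, green, blue), "mtx" (3x3 intrinsics, pixels), "origin" and "orientation" of the camera in the world. Camera axes: x right, y down, z forward; pixel columns grow to the right and rows downward; lengths in m; the calibration is good to about 2 mm. A picture is of the moment at which its call begins. There is no depth.
- env.sign_off(): hands the job in; it is judged then, once.
Trained networks look in a picture, given as the dict that the camera call returned (one of the last four; its "shot" number tells which), for a name from the list of things; names that differ only in an ending like _2 or _b are one class to them, and where a whole thing is asked for, a point or a joint stands for the part that bears it (a point fixed in the world has none). Each returns a list of dicts, best first, with "p" (0 to 1); they miss things now and then, are a little off and sometimes report something else, mostly with a low value. They report only what shows in the picture. A call takes as long as a camera call. They do not tell look-alikes from the thing itself.
- models.search_frame(picture, target): "centre" ([column, row] in pixels, amid what is visible of it).
- models.cut_out(picture, target): "pixels" (384x512 bool, what is visible of it) and "centre" ([column, row] in pixels, amid what is visible of it).
The state is a dict: "time_s": time; "qpos": joint angles; "joint_velocities": joint speeds; "effort": joint torques, N m; "tool_pos": TCP position; "tool_rot": TCP orientation; "force": force on the tool from outside, world axes, zero at the start; "wrist_torque": the same for the moment, N m; "grip_width": finger opening in m; "grasp_force": force on a finger pad.
Only numpy, scipy, OpenCV 4.12 (cv2) and the standard library are available. Lean on these libraries where they do the work, as an engineer would, in place of code of your own. Each camera call takes 0.05 s, during which the arm holds its last target. There are 200 camera calls.

### The job

Load the centrifuge rotor for the next spin: take the two full orange-capped tubes and the two half-full blue-capped tubes out of the rack and stand each one in a bucket of its own, right down on the bucket's floor. The rotor must be balanced, so the two orange-capped tubes go in buckets that face each other across the hub, and the two blue-capped tubes in the other two. Leave the green-capped tube standing undisturbed in the rack.

Things in the scene. Friction and masses are not known exactly. Their poses are not given: they have to be found in the camera images.
- orange_a_centre (a point): 50 ml conical tube with a ribbed orange screw cap (full, one of two alike). Whole tube 115 mm tall: cap 35 mm across and 14 mm high at the top, clear body 29.5 mm across, the lowest 16 mm a cone down to a blunt 8 mm tip. Point: on its axis, 57.5 mm above the tip, so the middle of the cap is 50 mm above this point. z runs up the tube. Grasp the cap from above.
- orange_b_centre (a point): 50 ml conical tube with a ribbed orange screw cap (full, the other of two alike). Whole tube 115 mm tall: cap 35 mm across and 14 mm high at the top, clear body 29.5 mm across, the lowest 16 mm a cone down to a blunt 8 mm tip. Point: on its axis, 57.5 mm above the tip, so the middle of the cap is 50 mm above this point. z runs up the tube. Grasp the cap from above.
- blue_a_centre (a point): 50 ml conical tube with a ribbed blue screw cap (half full, one of two alike). Whole tube 115 mm tall: cap 35 mm across and 14 mm high at the top, clear body 29.5 mm across, the lowest 16 mm a cone down to a blunt 8 mm tip. Point: on its axis, 57.5 mm above the tip, so the middle of the cap is 50 mm above this point. z runs up the tube. Grasp the cap from above.
- blue_b_centre (a point): 50 ml conical tube with a ribbed blue screw cap (half full, the other of two alike). Whole tube 115 mm tall: cap 35 mm across and 14 mm high at the top, clear body 29.5 mm across, the lowest 16 mm a cone down to a blunt 8 mm tip. Point: on its axis, 57.5 mm above the tip, so the middle of the cap is 50 mm above this point. z runs up the tube. Grasp the cap from above.
- green_centre (a point): 50 ml conical tube with a ribbed green screw cap (not for this run, stays in the rack). Whole tube 115 mm tall: cap 35 mm across and 14 mm high at the top, clear body 29.5 mm across, the lowest 16 mm a cone down to a blunt 8 mm tip. Point: on its axis, 57.5 mm above the tip, so the middle of the cap is 50 mm above this point. z runs up the tube. Grasp the cap from above.
- mouth_1 (a point): Light grey bucket 1 of the four-place swing-out rotor (1 black dot on the rotor beside it), faces bucket 3, 80 mm from the rotor's axis. Point: centre of its open mouth, level with the rim, 110 mm above the worktop; x outward, z up. Bore 35 mm across, 40 mm at the mouth, 75 mm deep to a flat floor; outside 52 mm across. All four are alike.
- mouth_2 (a point): Light grey bucket 2 of the four-place swing-out rotor (2 black dots on the rotor beside it), faces bucket 4, 80 mm from the rotor's axis. Point: centre of its open mouth, level with the rim, 110 mm above the worktop; x outward, z up. A seated tube stands on the floor: its centre point is 17.5 mm below the mouth, the underside of its cap 26 mm above the mouth. Bore as bucket 1.
- mouth_3 (a point): Light grey bucket 3 of the four-place swing-out rotor (3 black dots on the rotor beside it), faces bucket 1, 80 mm from the rotor's axis. Point: centre of its open mouth, level with the rim, 110 mm above the worktop; x outward, z up. Each bucket hangs on a free pivot 22 mm below its mouth and can swing outward. Bore as bucket 1.
- mouth_4 (a point): Light grey bucket 4 of the four-place swing-out rotor (4 black dots on the rotor beside it), faces bucket 2, 80 mm from the rotor's axis. Point: centre of its open mouth, level with the rim, 110 mm above the worktop; x outward, z up. The rotor turns with slight friction (0.06 N m) on its fixed stand, so a push can shift the buckets. Bore as bucket 1.
- rack: White five-place tube rack, 70 x 264 mm, 58 mm high, fixed. Origin: middle of its underside; y along the row of tubes, x across it. Holes 34 mm across, 52 mm apart, one tube in each, tips 8 mm above the worktop, caps 109 to 123 mm above it. Fingers fit in front of and behind the row (x); neighbouring caps are only 17 mm apart.
There are look-alikes about, which are no part of the job. What is shaped like the part that bears blue_b_centre but yellow is not meant.

How it is judged (in metres and radians):
At the end, for the whole second after the job is handed in: All four orange- and blue-capped tubes rest in buckets: centre within 12 mm sideways of a mouth centre, 13 mm or more below it, lean under 0.2 rad, under 0.02 m/s. Tubes of a colour over 140 mm apart (facing buckets 160, neighbours 113). Green one upright within 0.2 rad, moved under 15 mm (((horizontal distance between orange_a_centre and mouth_1 below 0.012 m and z of orange_a_centre in the frame of mouth_1 below -0.013 m) or (horizontal distance between orange_a_centre and mouth_2 below 0.012 m and z of orange_a_centre in the frame of mouth_2 below -0.013 m) or (horizontal distance between orange_a_centre and mouth_3 below 0.012 m and z of orange_a_centre in the frame of mouth_3 below -0.013 m) or (horizontal distance between orange_a_centre and mouth_4 below 0.012 m and z of orange_a_centre in the frame of mouth_4 below -0.013 m)) and angle between each of orange_a_centre, orange_b_centre, blue_a_centre, blue_b_centre, green_centre's own z axis and vertical below 0.2 rad and linear speed of each of orange_a, orange_b, blue_a, blue_b below 0.02 m/s and ((horizontal distance between orange_b_centre and mouth_1 below 0.012 m and z of orange_b_centre in the frame of mouth_1 below -0.013 m) or (horizontal distance between orange_b_centre and mouth_2 below 0.012 m and z of orange_b_centre in the frame of mouth_2 below -0.013 m) or (horizontal distance between orange_b_centre and mouth_3 below 0.012 m and z of orange_b_centre in the frame of mouth_3 below -0.013 m) or (horizontal distance between orange_b_centre and mouth_4 below 0.012 m and z of orange_b_centre in the frame of mouth_4 below -0.013 m)) and ((horizontal distance between blue_a_centre and mouth_1 below 0.012 m and z of blue_a_centre in the frame of mouth_1 below -0.013 m) or (horizontal distance between blue_a_centre and mouth_2 below 0.012 m and z of blue_a_centre in the frame of mouth_2 below -0.013 m) or (horizontal distance between blue_a_centre and mouth_3 below 0.012 m and z of blue_a_centre in the frame of mouth_3 below -0.013 m) or (horizontal distance between blue_a_centre and mouth_4 below 0.012 m and z of blue_a_centre in the frame of mouth_4 below -0.013 m)) and ((horizontal distance between blue_b_centre and mouth_1 below 0.012 m and z of blue_b_centre in the frame of mouth_1 below -0.013 m) or (horizontal distance between blue_b_centre and mouth_2 below 0.012 m and z of blue_b_centre in the frame of mouth_2 below -0.013 m) or (horizontal distance between blue_b_centre and mouth_3 below 0.012 m and z of blue_b_centre in the frame of mouth_3 below -0.013 m) or (horizontal distance between blue_b_centre and mouth_4 below 0.012 m and z of blue_b_centre in the frame of mouth_4 below -0.013 m)) and horizontal distance between orange_a_centre and orange_b_centre above 0.14 m and horizontal distance between blue_a_centre and blue_b_centre above 0.14 m and distance of green_centre from where it was at the start of the episode below 0.015 m); the robot touches nothing.
It fails at once if the green-capped tube is moved more than 15 mm or lifted (distance of green_centre from where it was at the start of the episode above 0.015 m).
It also fails if it takes over 115 s, if anything falls off the work surface, if the arm or the gripper's body presses on something with over 40 N, if the wrist force passes 120 N, or if a joint passes its speed limit or range.

## Working session

There is one attempt and no reset: what is moved stays moved. The work goes in short steps, Python scripts to look and compute and a tool call to move; the robot and the scene stay as the last step left them, time stands still between calls to the robot, and variables do not carry over. Pictures are saved under pics/ and viewed, at most 14 in all, crops included, and the job is handed in when it is done.

Besides the shell and the picture viewer there is one more tool, called after "Emit:" as name(argument=value, ...) on one line, values as JSON. drive_tool: Moves the arm, as the interface text tells. Its arguments: {"type":"object","properties":{"angular":{"type":"array","items":{"type":"array","items":{"type":"number"}}},"delta_pos":{"type":"array","items":{"type":"array","items":{"type":"number"}}},"gripper":{"type":"array","items":{"type":"number"}},"squeeze":{"type":"number"}},"required":["angular","delta_pos","gripper"]}

```bash
mkdir -p pics
cat > h.py <<'E'
import numpy as np, cv2
from scipy.spatial.transform import Rotation as R
from cell import telemetry, eyes, env, models
def rot(o):
    o=np.array(o,float)
    if o.shape==(3,3): return o
    if o.size==4: return R.from_quat(o).as_matrix()
    return R.from_euler('xyz',o,degrees=True).as_matrix()
def save(p,n): cv2.imwrite('pics/'+n,cv2.cvtColor(p['pixels'],cv2.COLOR_RGB2BGR))
def onz(p,px,z):
    d=rot(p['orientation'])@np.linalg.inv(p['mtx'])@np.array([px[0],px[1],1.])
    o=np.array(p['origin']); return o+d*(z-o[2])/d[2]
def proj(p,X):
    c=rot(p['orientation']).T@(np.array(X)-p['origin']); u=p['mtx']@c; return u[:2]/u[2]
E
python3 - <<'E'
from h import *
o=telemetry.get_obs(); print(o['tool_pos'],o['tool_rot'],env.finger_overhang)
ims=[]
for n in ['scene','side']:
    p=eyes.read_camera(n); print(n,p['origin'],p['orientation'],p['mtx'][0]); save(p,n+'.png')
    for t in ['orange_a_centre','blue_a_centre','green_centre','mouth_1','rack']:
        for d in models.search_frame(p,t): print(t,np.round(d['centre']),round(d['p'],2),np.round(onz(p,d['centre'],.11),3))
E
```

```text
[ 0.25453889 -0.59751987  0.23548566] [-1.79894613e+02  4.36519382e-03  2.30775865e+01] 0.014
scene [-0.26700482  0.65011142  0.64840565] [-118.41343263    1.37326924 -130.2684723 ] [472.55314112   0.         257.07059638]
orange_a_centre [331. 157.] 0.8 [ 0.508 -0.252  0.11 ]
blue_a_centre [310. 166.] 0.65 [ 0.51  -0.174  0.11 ]
green_centre [294. 171.] 0.56 [ 0.514 -0.119  0.11 ]
mouth_1 [186. 200.] 0.89 [0.575 0.171 0.11 ]
mouth_1 [235. 233.] 0.86 [0.391 0.169 0.11 ]
mouth_1 [230. 200.] 0.85 [0.505 0.095 0.11 ]
mouth_1 [182. 238.] 0.73 [0.448 0.262 0.11 ]
rack [299. 195.] 0.59 [ 0.415 -0.039  0.11 ]
side [0.23076392 0.93892038 0.9150473 ] [-1.29617154e+02  1.58369199e-01 -1.63464864e+02] [464.56202341   0.         259.70446132]
blue_a_centre [269. 145.] 0.69 [ 0.54  -0.197  0.11 ]
green_centre [266. 153.] 0.54 [ 0.539 -0.154  0.11 ]
mouth_1 [212. 226.] 0.83 [0.58  0.186 0.11 ]
mouth_1 [277. 231.] 0.8 [0.421 0.156 0.11 ]
mouth_1 [239. 256.] 0.79 [0.485 0.257 0.11 ]
mouth_1 [261. 170.] 0.71 [ 0.529 -0.067  0.11 ]
rack [271. 179.] 0.82 [ 0.489 -0.037  0.11 ]
```

```bash
ls pics
```

```text
scene.png
side.png
```

View pics/scene.png

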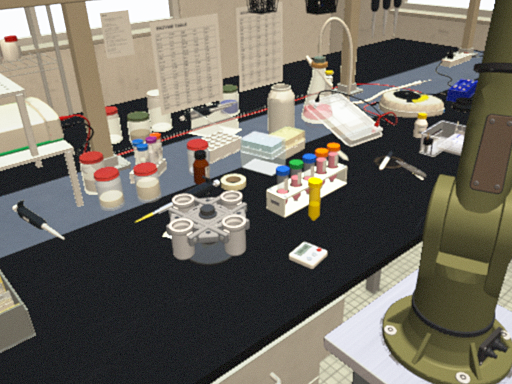

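View pics/side.png

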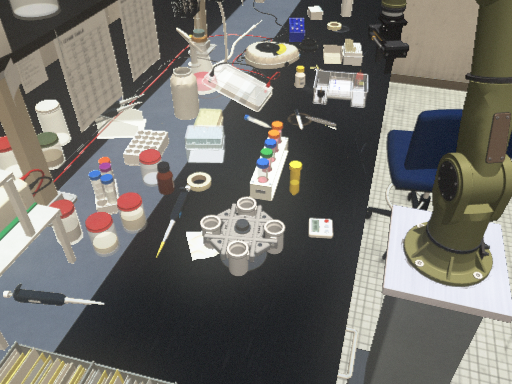

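```bash
cat >> h.py <<'E'
def tri(ps,pxs):
    A=np.zeros((3,3));b=np.zeros(3)
    for p,x in zip(ps,pxs):
        d=rot(p['orientation'])@np.linalg.inv(p['mtx'])@np.array([x[0],x[1],1.]);d/=np.linalg.norm(d)
        M=np.eye(3)-np.outer(d,d);A+=M;b+=M@np.array(p['origin'])
    X=np.linalg.solve(A,b);return X,[np.round(proj(p,X)-x,1) for p,x in zip(ps,pxs)]
HUE={'orange':(5,17),'yellow':(20,32),'green':(50,80),'blue':(100,118)}
def blobs(p,c,amin=15,smin=110,box=None):
    h=cv2.cvtColor(p['pixels'],cv2.COLOR_RGB2HSV)
    m=cv2.inRange(h,(HUE[c][0],smin,70),(HUE[c][1],255,255))
    n,l,s,ce=cv2.connectedComponentsWithStats(m)
    return [(ce[i].round(1),s[i].tolist()) for i in range(1,n) if s[i][4]>=amin and (box is None or (box[0]<ce[i][0]<box[1] and box[2]<ce[i][1]<box[3]))]
def go(pos,yaw):
    "tool-frame move (cm, rad about tool z) to world pos, pointing down with yaw deg"
    o=telemetry.get_obs();Rt=rot(o['tool_rot']);d=Rt.T@(np.array(pos)-o['tool_pos'])*100
    rv=R.from_matrix(Rt.T@rot([180,0,yaw])).as_rotvec()
    print('tool',np.round(o['tool_pos'],4),np.round(o['tool_rot'],2),'t',o['time_s'],'delta cm',d.round(2),'rot',rv.round(4),'end-frame delta',(rot([180,0,yaw]).T@(np.array(pos)-o['tool_pos'])*100).round(2))
E
python3 - <<'E'
from h import *
ps=[eyes.read_camera('scene'),eyes.read_camera('side')]
for p,b in zip(ps,[(265,350,135,225),(250,305,115,200)]):
    for c in HUE: print(c,[(x.tolist(),s) for x,s in blobs(p,c,box=b)], [ (onz(p,x,.116)).round(3).tolist() for x,s in blobs(p,c,box=b)])
w=eyes.read_camera('wrist');o=telemetry.get_obs();T=rot(o['tool_rot'])
print(T.T@(np.array(w['origin'])-o['tool_pos']),T.T@rot(w['orientation']),w['mtx'])
go([.5,-.02,.4],0)
print(R.from_matrix(T.T).as_euler('xyz'))
E
```

```text
orange [([327.5, 149.5], [314, 142, 27, 16, 180])] [[0.541, -0.275, 0.116]]
yellow [([333.3, 144.9], [328, 144, 11, 3, 27]), ([321.5, 150.1], [317, 149, 10, 3, 28]), ([314.1, 197.5], [308, 177, 15, 44, 494])] [[0.551, -0.311, 0.116], [0.549, -0.26, 0.116], [0.377, -0.049, 0.116]]
green [([295.9, 163.5], [289, 159, 15, 10, 128])] [[0.535, -0.147, 0.116]]
blue [([308.6, 157.6], [302, 153, 14, 11, 126]), ([282.5, 170.3], [276, 165, 14, 11, 131])] [[0.539, -0.198, 0.116], [0.53, -0.093, 0.116]]
orange [([275.3, 129.8], [268, 120, 15, 19, 131])] [[0.542, -0.274, 0.116]]
yellow [([294.6, 175.8], [289, 160, 13, 36, 346])] [[0.429, -0.061, 0.116]]
green [([266.1, 151.2], [260, 148, 12, 7, 62])] [[0.537, -0.153, 0.116]]
blue [([269.9, 142.9], [264, 139, 12, 9, 88]), ([262.2, 162.4], [256, 158, 13, 10, 100])] [[0.538, -0.198, 0.116], [0.533, -0.096, 0.116]]
[ 0.08260023  0.00151942 -0.14811873] [[ 4.57249839e-04 -9.54680803e-01 -2.97631242e-01]
 [ 9.99999744e-01  6.00100086e-04 -3.88582560e-04]
 [ 5.49580845e-04 -2.97630988e-01  9.54680833e-01]] [[321.37209202   0.         254.89738507]
 [  0.         321.37209202 186.23025598]
 [  0.           0.           1.        ]]
tool [ 0.2548 -0.598   0.2366] [1.7999e+02 1.0000e-02 2.3080e+01] t 0.75 delta cm [ 45.22 -43.56 -16.35] rot [2.000e-04 1.000e-04 4.028e-01] end-frame delta [ 24.52 -57.8  -16.34]
[-3.14142544e+00  2.46969230e-05  4.02781618e-01]
```

Emit:
drive_tool(angular=[[0,0,-0.1394],[0,0,-0.1394],[0,0,-0.1394],[0,0,-0.1394],[0,0,-0.1394],[0,0,-0.1394],[0,0,-0.1394],[0,0,-0.1394],[0,0,-0.1394],[0,0,0],[0,0,0],[0,0,0],[0,0,0],[0,0,0],[0,0,0],[0,0,0],[0,0,0],[0,0,0],[0,0,0],[0,0,0]], delta_pos=[[0,0,-1.27],[0,0,-1.27],[0,0,-1.27],[0,0,-1.27],[0,0,-1.27],[0,0,-1.27],[0,0,-1.27],[0,0,-1.27],[0,0,-1.27],[2.05,2.415,0],[2.05,2.415,0],[2.05,2.415,0],[2.05,2.415,0],[2.05,2.415,0],[2.05,2.415,0],[2.05,2.415,0],[2.05,2.415,0],[2.05,2.415,0],[2.05,2.415,0],[2.05,2.415,0]], gripper=[8.7,8.7,8.7,8.7,8.7,8.7,8.7,8.7,8.7,8.7,8.7,8.7,8.7,8.7,8.7,8.7,8.7,8.7,8.7,8.7])

```text
time_s: 2.75
tool_pos: [0.5007, -0.3494, 0.3511]
tool_rot: [180.0, 0.0, 95.0]
force: [0.8, -0.0, -0.6]
grip_width: 0.087
grasp_force: 0.0
```

Emit:
drive_tool(angular=[[0,0,0],[0,0,0],[0,0,0],[0,0,0],[0,0,0],[0,0,0],[0,0,0],[0,0,0],[0,0,0],[0,0,0],[0,0,0],[0,0,0],[0,0,0],[0,0,0],[0,0,0],[0,0,0]], delta_pos=[[3.4,0.3,0],[3.4,0.3,0],[3.4,0.3,0],[3.4,0.3,0],[3.4,0.3,0],[3.4,0.3,0],[3.4,0.3,0],[3.4,0.3,0],[3.4,0.3,0],[3.4,0.3,0],[3.4,0.3,0],[3.4,0.3,0],[3.4,0.3,0],[3.4,0.3,0],[0,0,0],[0,0,0]], gripper=[8.7,8.7,8.7,8.7,8.7,8.7,8.7,8.7,8.7,8.7,8.7,8.7,8.7,8.7,8.7,8.7])

```text
time_s: 4.35
tool_pos: [0.5004, 0.128, 0.3509]
tool_rot: [180.0, 0.0, 95.1]
force: [-0.3, -1.0, -0.2]
grip_width: 0.087
grasp_force: 0.0
```

Run:
```python
from h import *
w=eyes.read_camera('wrist'); save(w,'w1.png'); go([.51,-.2,.35],95)
for d in models.cut_out(w,'mouth_1'): 
    ys,xs=np.nonzero(d['pixels']); print(np.round(d['centre']),round(d['p'],2),onz(w,d['centre'],.11).round(3),xs.min(),xs.max(),ys.min(),ys.max())
```

```text
tool [0.5007 0.1267 0.3508] [-1.800e+02  5.000e-02  9.493e+01] t 4.4 delta cm [-32.63  -1.88   0.11] rot [-0.      0.0009 -0.0012] end-frame delta [-32.62  -1.92   0.08]
[329. 124.] 0.98 [0.586 0.174 0.11 ] 306 354 104 149
[205. 137.] 0.8 [0.439 0.145 0.11 ] 180 222 116 161
[261.  62.] 0.68 [0.498 0.235 0.11 ] 237 283 41 87
[271. 194.] 0.61 [0.526 0.079 0.11 ] 250 290 173 215
```

View pics/w1.png

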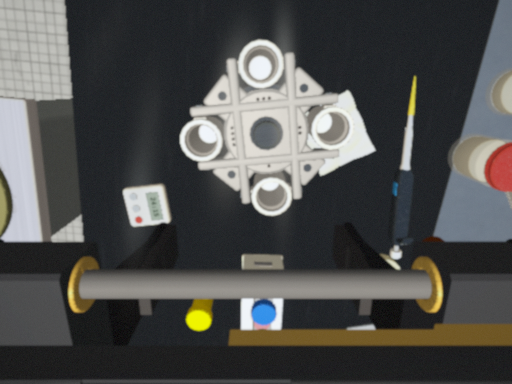

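```bash
cat >> h.py <<'E'
from scipy.optimize import least_squares
def rims(p,guess,z=.11):
    g=cv2.cvtColor(p['pixels'],cv2.COLOR_RGB2GRAY);out=[]
    for X in guess:
        u=proj(p,[*X[:2],z]); r=proj(p,[X[0]+.026,X[1],z])-u; r=np.linalg.norm(r)
        x0,y0=(u-1.9*r).astype(int).clip(0); x1,y1=(u+1.9*r).astype(int)
        G=cv2.resize(g[y0:y1,x0:x1],None,fx=4,fy=4,interpolation=cv2.INTER_CUBIC)
        c=cv2.HoughCircles(G,cv2.HOUGH_GRADIENT_ALT,1.5,20,param1=200,param2=.5,minRadius=int(4*r*.65),maxRadius=int(4*r*1.12))
        c=[] if c is None else c[0]
        out.append([((a[0]-1.5)/4+x0,(a[1]-1.5)/4+y0,a[2]/4/r) for a in c])
    return out
def fitrotor(pts):
    f=lambda v:np.concatenate([np.array(v[:2])+.08*np.array([np.cos(v[2]+k*np.pi/2),np.sin(v[2]+k*np.pi/2)])-q[:2] for k,q in pts])
    c=np.mean([q[:2] for k,q in pts],0);k,q=pts[0]
    s=least_squares(f,[*c,np.arctan2(q[1]-c[1],q[0]-c[0])-k*np.pi/2]);v=s.x
    print('rotor',v[:2].round(4),np.degrees(v[2]).round(1),'res mm',(s.fun*1000).round(1))
    return [(v[:2]+.08*np.array([np.cos(v[2]+k*np.pi/2),np.sin(v[2]+k*np.pi/2)])).round(4) for k in range(4)]
E
python3 - <<'E'
from h import *
w=eyes.read_camera('wrist')
g=[(.588,.171),(.498,.235),(.437,.145),(.526,.079)]
rs=rims(w,g); pts=[]
for k,r in enumerate(rs):
    print([(np.round(a,2).tolist(),onz(w,a[:2],.11).round(4).tolist()) for a in r])
    if r: pts.append((k,onz(w,r[0][:2],.11)))
print(fitrotor(pts))
print(fitrotor(list(enumerate([onz(w,u,.11) for u in [(332,128),(262,63),(202,138),(271,194)]]))))
for c in ['blue','yellow']: print(c,[(x,onz(w,x,.116),s) for x,s in blobs(w,c,60)])
E
```

```text
[([329.12, 123.62, 0.91], [0.5868, 0.1714, 0.11]), ([329.12, 123.62, 0.7], [0.5868, 0.1714, 0.11])]
[([259.88, 62.12, 1.04], [0.4982, 0.2328, 0.11]), ([259.88, 62.12, 0.8], [0.4982, 0.2328, 0.11])]
[([200.0, 138.38, 0.97], [0.4337, 0.1406, 0.11]), ([200.0, 138.38, 0.76], [0.4337, 0.1406, 0.11])]
[([271.0, 193.88, 0.98], [0.5265, 0.0773, 0.11]), ([271.0, 193.88, 0.75], [0.5265, 0.0773, 0.11])]
rotor [0.5113 0.1555] 10.8 res mm [ 3.1 -0.8 -1.9  1.3 -1.  -0.1 -0.1 -0.4]
[array([0.5899, 0.1705]), array([0.4963, 0.2341]), array([0.4327, 0.1405]), array([0.5263, 0.0769])]
rotor [0.5136 0.1542] 9.4 res mm [ 1.5  0.7 -0.1  1.1 -1.5 -0.   0.1 -1.8]
[array([0.5925, 0.1672]), array([0.5006, 0.2332]), array([0.4347, 0.1412]), array([0.5266, 0.0753])]
blue [(array([395.2, 186.3]), array([0.67943163, 0.10241344, 0.116     ]), [393, 180, 6, 14, 71]), (array([263.7, 310.8]), array([ 0.53316707, -0.09593628,  0.116     ]), [252, 299, 24, 25, 476])]
yellow [(array([412.6,  94.8]), array([0.67571371, 0.21235666, 0.116     ]), [407, 73, 10, 40, 252]), (array([ 78.6, 285.4]), array([ 0.27456997, -0.07602811,  0.116     ]), [67, 257, 32, 56, 756]), (array([430.6, 284.8]), array([ 0.75868456, -0.03377178,  0.116     ]), [412, 257, 32, 56, 792]), (array([199.9, 314.3]), array([ 0.44311382, -0.10958611,  0.116     ]), [185, 299, 29, 32, 738]), (array([380. , 336.3]), array([ 0.70659822, -0.12571322,  0.116     ]), [228, 324, 284, 22, 4535])]
```

Emit:
drive_tool(angular=[[0,0,0],[0,0,0],[0,0,0],[0,0,0],[0,0,0],[0,0,0],[0,0,0],[0,0,0],[0,0,0],[0,0,0],[0,0,0],[0,0,0]], delta_pos=[[-3.26,0,0.6],[-3.26,0,0.6],[-3.26,0,0.6],[-3.26,0,0.6],[-3.26,0,0.6],[-3.26,0,0.6],[-3.26,0,0.6],[-3.26,0,0.6],[-3.26,0,0.6],[-3.26,0,0.6],[0,0,0],[0,0,0]], gripper=[6,6,6,6,6,6,6,6,6,6,6,6])

```text
time_s: 5.7
tool_pos: [0.5279, -0.1993, 0.2902]
tool_rot: [-179.9, -0.1, 94.7]
force: [-0.4, 1.1, 0.7]
grip_width: 0.0604
grasp_force: 0.0
```

Run:
```python
from h import *
w=eyes.read_camera('wrist'); save(w,'w2.png'); o=telemetry.get_obs(); print(o['tool_pos'],o['tool_rot'])
for c in HUE: print(c,[(x.tolist(),onz(w,x,.116).round(4).tolist(),s) for x,s in blobs(w,c,60)])
```

```text
[ 0.52843869 -0.19772971  0.29074861] [-1.79989745e+02 -3.93169924e-02  9.48723034e+01]
orange [([262.9, 202.1], [0.5402, -0.2355, 0.116], [250, 198, 29, 13, 94]), ([262.5, 253.4], [0.5453, -0.2965, 0.116], [245, 242, 35, 29, 170])]
yellow [([175.0, 80.0], [0.4456, -0.1192, 0.116], [147, 59, 56, 42, 1600]), ([263.3, 217.6], [0.5423, -0.2532, 0.116], [248, 203, 31, 30, 731]), ([261.9, 259.0], [0.5453, -0.3037, 0.116], [247, 247, 31, 22, 562]), ([127.8, 285.6], [0.393, -0.3513, 0.116], [119, 257, 24, 56, 539]), ([381.4, 284.8], [0.6865, -0.3257, 0.116], [368, 257, 23, 56, 596]), ([351.2, 336.1], [0.664, -0.4007, 0.116], [172, 324, 340, 22, 5478])]
green [([266.4, 118.2], [0.5357, -0.1476, 0.116], [251, 101, 33, 35, 893])]
blue [([268.8, 60.9], [0.533, -0.0949, 0.116], [251, 42, 37, 39, 1117]), ([265.0, 169.6], [0.5392, -0.1997, 0.116], [249, 153, 33, 35, 902])]
```

View pics/w2.png

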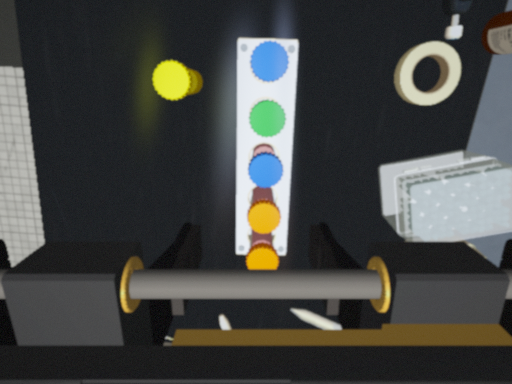

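Emit:
drive_tool(angular=[[0,0,0],[0,0,0],[0,0,0],[0,0,0],[0,0,0],[0,0,0],[0,0,0],[0,0,0],[0,0,0],[0,0,0],[0,0,0],[0,0,0],[0,0,0]], delta_pos=[[-2.74,0.45,0],[-2.74,0.45,0],[0,0,3],[0,0,3],[0,0,3],[0,0,3],[0,0,3],[0,0,2],[0,0,1],[0,0,0],[0,0,0],[0,0,0],[0,0,0]], gripper=[6,6,6,6,6,6,6,6,6,6,6,6,6])

```text
time_s: 7.05
tool_pos: [0.5433, -0.2514, 0.1122]
tool_rot: [179.9, 0.1, 95.0]
force: [-0.3, 0.8, 0.7]
grip_width: 0.0601
grasp_force: 0.0
```

Emit:
drive_tool(angular=[[0,0,0],[0,0,0],[0,0,0],[0,0,0],[0,0,0],[0,0,0]], delta_pos=[[0,0,0],[0,0,0],[0,0,0],[0,0,0],[0,0,0],[0,0,0]], gripper=[3,3,3,3,3,3], squeeze=20)

```text
time_s: 7.65
tool_pos: [0.5425, -0.2511, 0.1108]
tool_rot: [-180.0, 0.0, 95.0]
force: [0.7, 0.4, 1.1]
grip_width: 0.033
grasp_force: 20.0
```

Emit:
drive_tool(angular=[[0,0,0],[0,0,0],[0,0,0],[0,0,0],[0,0,0],[0,0,0],[0,0,0],[0,0,0],[0,0,0],[0,0,0],[0,0,0],[0,0,0],[0,0,0],[0,0,0],[0,0,0],[0,0,0],[0,0,0],[0,0,0],[0,0,0]], delta_pos=[[0,0,-1],[0,0,-2],[0,0,-3],[0,0,-3],[0,0,-3],[0,0,-3],[0,0,-3],[2.99,0.34,0],[2.99,0.34,0],[2.99,0.34,0],[2.99,0.34,0],[2.99,0.34,0],[2.99,0.34,0],[2.99,0.34,0],[2.99,0.34,0],[2.99,0.34,0],[2.99,0.34,0],[0,0,0],[0,0,0]], gripper=[3,3,3,3,3,3,3,3,3,3,3,3,3,3,3,3,3,3,3])

```text
time_s: 9.55
tool_pos: [0.5504, 0.0504, 0.2914]
tool_rot: [180.0, 0.0, 95.1]
force: [-0.3, -1.1, -1.2]
grip_width: 0.0335
grasp_force: 20.0
```

Run:
```python
from h import *
w=eyes.read_camera('wrist'); s=eyes.read_camera('side'); o=telemetry.get_obs(); print(o['tool_pos'],o['tool_rot'],o['grip_width'])
g=[(.591,.169),(.498,.234),(.433,.141),(.526,.077)]
rs=rims(w,g); pts=[]
for k,r in enumerate(rs):
    print([(np.round(a,2).tolist(),onz(w,a[:2],.11).round(4).tolist()) for a in r])
    if r: pts.append((k,onz(w,r[0][:2],.11)))
f=fitrotor(pts); print(f)
im=cv2.cvtColor(w['pixels'],cv2.COLOR_RGB2BGR)
for c in f:
    for r in (.02,.026):
        q=np.array([proj(w,[c[0]+r*np.cos(a),c[1]+r*np.sin(a),.11]) for a in np.linspace(0,6.28,40)])
        cv2.polylines(im,[q.round().astype(int)],True,(0,0,255),1)
cv2.imwrite('pics/w3.png',np.hstack([im,cv2.resize(cv2.cvtColor(s['pixels'][80:280,180:320],cv2.COLOR_RGB2BGR),(269,384))]))
```

```text
[0.55061487 0.04829479 0.29101647] [1.79999251e+02 5.83594381e-02 9.48682014e+01] 0.03319216669944684
[([306.38, 49.5, 0.83], [0.5898, 0.1683, 0.11]), ([306.38, 49.5, 0.71], [0.5898, 0.1683, 0.11])]
[]
[([142.38, 63.75, 1.03], [0.4348, 0.1417, 0.11]), ([142.38, 63.75, 0.8], [0.4348, 0.1417, 0.11]), ([156.25, 76.5, 0.73], [0.448, 0.1313, 0.11])]
[([233.88, 139.0, 1.01], [0.5273, 0.0773, 0.11]), ([233.88, 139.0, 0.78], [0.5273, 0.0773, 0.11])]
rotor [0.5127 0.1554] 10.0 res mm [ 1.6  1.  -0.9 -0.3 -0.7 -0.8]
[array([0.5914, 0.1693]), array([0.4987, 0.2341]), array([0.4339, 0.1414]), array([0.5266, 0.0766])]
```

View pics/w3.png

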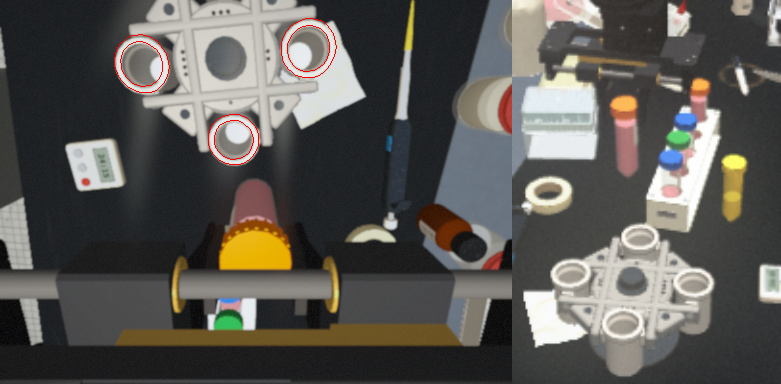

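Emit:
drive_tool(angular=[[0,0,0],[0,0,0],[0,0,0],[0,0,0],[0,0,0],[0,0,0],[0,0,0],[0,0,0],[0,0,0],[0,0,0],[0,0,0],[0,0,0],[0,0,0],[0,0,0]], delta_pos=[[2.32,1.02,0],[2.32,1.02,0],[2.32,1.02,0],[2.32,1.02,0],[2.32,1.02,0],[0,0,0],[0,0,2],[0,0,2],[0,0,2],[0,0,1.5],[0,0,1.5],[0,0,1.5],[0,0,0],[0,0,0]], gripper=[3,3,3,3,3,3,3,3,3,3,3,3,3,3])

```text
time_s: 11.05
tool_pos: [0.5914, 0.1696, 0.1858]
tool_rot: [-180.0, -0.0, 95.0]
force: [0.9, 0.8, 0.2]
grip_width: 0.0335
grasp_force: 20.0
```

Run:
```python
from h import *
s=eyes.read_camera('side');c=eyes.read_camera('scene'); o=telemetry.get_obs(); print(o['tool_pos'],o['tool_rot'],o['force'])
a=[cv2.resize(cv2.cvtColor(i,cv2.COLOR_RGB2BGR),(390,390)) for i in (s['pixels'][150:280,170:300],c['pixels'][140:270,145:275])]
cv2.imwrite('pics/p1.png',np.hstack(a))
```

```text
[0.59183657 0.17004477 0.18677197] [ 1.79909936e+02 -1.45659191e-02  9.49729857e+01] [ 0.58903766 -0.63049401 -0.59220343]
```

View pics/p1.png

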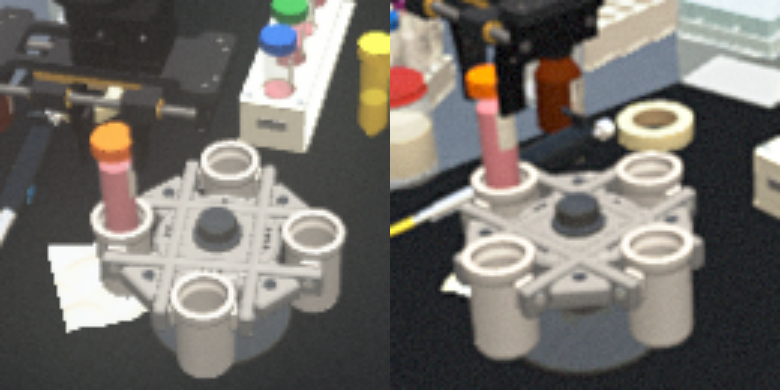

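Emit:
drive_tool(angular=[[0,0,0],[0,0,0],[0,0,0],[0,0,0],[0,0,0],[0,0,0]], delta_pos=[[0,0,1.2],[0,0,1.2],[0,0,1.2],[0,0,1.1],[0,0,0],[0,0,0]], gripper=[3,3,3,3,3,3])

```text
time_s: 11.75
tool_pos: [0.591, 0.1697, 0.1381]
tool_rot: [-179.9, 0.0, 95.0]
force: [0.2, 0.1, -0.5]
grip_width: 0.0334
grasp_force: 20.0
```

Emit:
drive_tool(angular=[[0,0,0],[0,0,0],[0,0,0],[0,0,0],[0,0,0],[0,0,0],[0,0,0],[0,0,0]], delta_pos=[[0,0,0],[0,0,0],[0,0,0],[0,0,-1],[0,0,-2],[0,0,-3],[0,0,-3],[0,0,-2]], gripper=[6,6,6,6,6,6,6,6])

```text
time_s: 12.55
tool_pos: [0.592, 0.1703, 0.2522]
tool_rot: [179.8, -0.0, 95.0]
force: [0.2, -0.3, 0.1]
grip_width: 0.0599
grasp_force: 0.0
```

Run:
```python
from h import *
s=eyes.read_camera('side');c=eyes.read_camera('scene'); go([.5455,-.303,.25],95)
a=[cv2.resize(cv2.cvtColor(i,cv2.COLOR_RGB2BGR),(390,390)) for i in (s['pixels'][150:280,170:300],c['pixels'][140:270,145:275])]
cv2.imwrite('pics/p2.png',np.hstack(a))
```

```text
tool [0.593  0.1708 0.2532] [ 1.796e+02 -5.000e-02  9.497e+01] t 12.65 delta cm [-46.79  -8.83   0.22] rot [ 0.0069 -0.0009 -0.0006] end-frame delta [-46.78  -8.86   0.32]
```

View pics/p2.png

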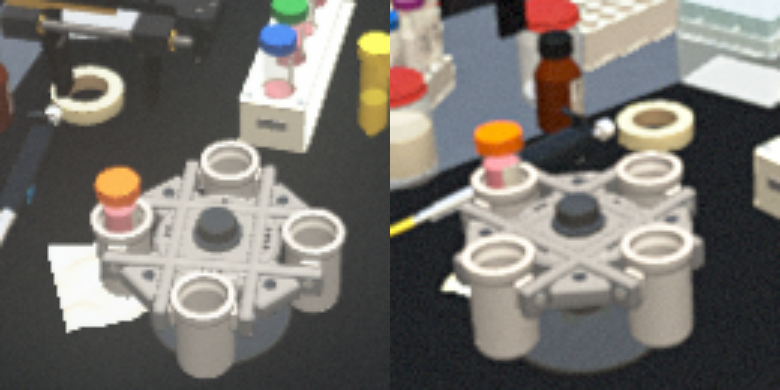

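Emit:
drive_tool(angular=[[0,0,0],[0,0,0],[0,0,0],[0,0,0],[0,0,0],[0,0,0],[0,0,0],[0,0,0],[0,0,0],[0,0,0],[0,0,0],[0,0,0],[0,0,0],[0,0,0]], delta_pos=[[-3.89,-0.73,0],[-3.89,-0.73,0],[-3.89,-0.73,0],[-3.89,-0.73,0],[-3.89,-0.73,0],[-3.89,-0.73,0],[-3.89,-0.73,0],[-3.89,-0.73,0],[-3.89,-0.73,0],[-3.89,-0.73,0],[-3.89,-0.73,0],[-3.89,-0.73,0],[0,0,0],[0,0,0]], gripper=[6,6,6,6,6,6,6,6,6,6,6,6,6,6])

```text
time_s: 14.05
tool_pos: [0.5435, -0.3039, 0.2477]
tool_rot: [-179.9, -0.1, 94.8]
force: [0.7, 0.6, 0.7]
grip_width: 0.06
grasp_force: 0.0
```

Run:
```python
from h import *
HUE['orange']=(5,25)
w=eyes.read_camera('wrist'); go([.5455,-.303,.111],95)
for c in ['orange','green','blue']: print(c,[(x.tolist(),onz(w,x,.121).round(4).tolist(),s) for x,s in blobs(w,c,300)])
```

```text
tool [ 0.5443 -0.3021  0.2481] [-1.7997e+02 -9.0000e-02  9.4970e+01] t 14.1 delta cm [-0.12  0.12 13.71] rot [-0.0006 -0.0016 -0.0005] end-frame delta [-0.1   0.11 13.71]
orange [([256.1, 180.0], [0.5452, -0.3025, 0.121], [237, 158, 39, 44, 1327]), ([128.8, 284.3], [0.4288, -0.4202, 0.121], [120, 257, 23, 56, 639]), ([380.8, 284.4], [0.6772, -0.3991, 0.121], [367, 257, 24, 56, 666]), ([350.6, 336.0], [0.6582, -0.4634, 0.121], [172, 324, 340, 22, 6258])]
green []
blue [([259.5, 54.7], [0.539, -0.199, 0.121], [238, 32, 43, 47, 1541])]
```

Position agrees (0.545, -0.3025). Descend and grasp.

Emit:
drive_tool(angular=[[0,0,0],[0,0,0],[0,0,0],[0,0,0],[0,0,0],[0,0,0],[0,0,0],[0,0,0],[0,0,0],[0,0,0],[0,0,0],[0,0,0],[0,0,0]], delta_pos=[[0,0.1,3],[0,0,3],[0,0,3],[0,0,2.7],[0,0,1.5],[0,0,0.5],[0,0,0],[0,0,0],[0,0,0],[0,0,0],[0,0,0],[0,0,0],[0,0,0]], gripper=[6,6,6,6,6,6,6,3,3,3,3,3,3], squeeze=20)

```text
time_s: 15.4
tool_pos: [0.5456, -0.3031, 0.1123]
tool_rot: [180.0, 0.0, 95.0]
force: [0.1, 0.1, 1.9]
grip_width: 0.0333
grasp_force: 20.0
```

Emit:
drive_tool(angular=[[0,0,0],[0,0,0],[0,0,0],[0,0,0],[0,0,0],[0,0,0],[0,0,0],[0,0,0],[0,0,0],[0,0,0],[0,0,0],[0,0,0],[0,0,0],[0,0,0],[0,0,0],[0,0,0],[0,0,0],[0,0,0],[0,0,0],[0,0,0]], delta_pos=[[0,0,-1],[0,0,-2],[0,0,-3],[0,0,-3],[0,0,-3],[0,0,-3],[0,0,-3],[3.16,-0.41,0],[3.16,-0.41,0],[3.16,-0.41,0],[3.16,-0.41,0],[3.16,-0.41,0],[3.16,-0.41,0],[3.16,-0.41,0],[3.16,-0.41,0],[3.16,-0.41,0],[3.16,-0.41,0],[3.16,-0.41,0],[0,0,0],[0,0,0]], gripper=[3,3,3,3,3,3,3,3,3,3,3,3,3,3,3,3,3,3,3,3])

```text
time_s: 17.4
tool_pos: [0.4702, 0.0401, 0.2923]
tool_rot: [180.0, 0.1, 95.1]
force: [0.8, -0.8, 0.0]
grip_width: 0.0329
grasp_force: 20.0
```

```bash
cat >> h.py <<'E'
def look(g,use):
    w=eyes.read_camera('wrist'); rs=rims(w,g); pts=[]
    for k in use:
        r=[a for a in rs[k] if np.linalg.norm(onz(w,a[:2],.11)[:2]-g[k])<.008]
        if r: pts.append((k,onz(w,r[0][:2],.11)))
    print([(k,q[:2].round(4)) for k,q in pts]); print(fitrotor(pts)); return w
G=[(.5914,.1693),(.4987,.2341),(.4339,.1414),(.5266,.0766)]
E
python3 - <<'E'
from h import *
w=look(G,[1,2,3]); go([.4339,.1414,.29],95)
E
```

```text
[(2, array([0.4349, 0.1397])), (3, array([0.5272, 0.077 ]))]
rotor [0.5129 0.1551] 10.8 res mm [-0.6  0.4  0.6 -0.4]
[array([0.5915, 0.1701]), array([0.4979, 0.2337]), array([0.4343, 0.1401]), array([0.5278, 0.0765])]
tool [0.4704 0.0389 0.2922] [1.7998e+02 7.0000e-02 9.4950e+01] t 17.45 delta cm [10.53 -2.75  0.2 ] rot [ 0.0004  0.0012 -0.0009] end-frame delta [10.53 -2.75  0.22]
```

Emit:
drive_tool(angular=[[0,0,0],[0,0,0],[0,0,0],[0,0,0],[0,0,0],[0,0,0],[0,0,0],[0,0,0],[0,0,0],[0,0,0],[0,0,0],[0,0,0],[0,0,0]], delta_pos=[[2.6,-0.68,0],[2.6,-0.68,0],[2.6,-0.68,0],[2.6,-0.68,0],[0,0,0],[0,0,2],[0,0,2],[0,0,2],[0,0,1.5],[0,0,1.5],[0,0,1.5],[0,0,0],[0,0,0]], gripper=[3,3,3,3,3,3,3,3,3,3,3,3,3])

```text
time_s: 18.75
tool_pos: [0.4348, 0.1397, 0.187]
tool_rot: [-180.0, -0.0, 94.9]
force: [0.1, 0.8, -1.0]
grip_width: 0.0331
grasp_force: 20.0
```

Emit:
drive_tool(angular=[[0,0,0],[0,0,0],[0,0,0],[0,0,0],[0,0,0],[0,0,0]], delta_pos=[[0,0,1.2],[0,0,1.2],[0,0,1.2],[0,0,1.2],[0,0,0],[0,0,0]], gripper=[3,3,3,3,3,3])

```text
time_s: 19.35
tool_pos: [0.4339, 0.1409, 0.1381]
tool_rot: [-179.9, -0.0, 95.0]
force: [-0.0, -1.2, -0.6]
grip_width: 0.0336
grasp_force: 20.0
```

Emit:
drive_tool(angular=[[0,0,0],[0,0,0],[0,0,0],[0,0,0],[0,0,0],[0,0,0],[0,0,0],[0,0,0],[0,0,0],[0,0,0],[0,0,0],[0,0,0],[0,0,0],[0,0,0],[0,0,0],[0,0,0],[0,0,0],[0,0,0],[0,0,0],[0,0,0]], delta_pos=[[0,0,0],[0,0,0],[0,0,0],[0,0,-1],[0,0,-2],[0,0,-3],[0,0,-3],[0,0,-2],[-3.48,0.75,0],[-3.48,0.75,0],[-3.48,0.75,0],[-3.48,0.75,0],[-3.48,0.75,0],[-3.48,0.75,0],[-3.48,0.75,0],[-3.48,0.75,0],[-3.48,0.75,0],[-3.48,0.75,0],[0,0,0],[0,0,0]], gripper=[6,6,6,6,6,6,6,6,6,6,6,6,6,6,6,6,6,6,6,6])

```text
time_s: 21.35
tool_pos: [0.5391, -0.2001, 0.2491]
tool_rot: [180.0, -0.1, 94.9]
force: [0.1, 0.9, -0.2]
grip_width: 0.0601
grasp_force: 0.0
```

Run:
```python
from h import *
w=eyes.read_camera('wrist'); go([.539,-.199,.111],95)
for c in ['green','blue']: print(c,[(x.tolist(),onz(w,x,.121).round(4).tolist(),s) for x,s in blobs(w,c,300)])
s=eyes.read_camera('side');c=eyes.read_camera('scene')
a=[cv2.resize(cv2.cvtColor(i,cv2.COLOR_RGB2BGR),(390,390)) for i in (s['pixels'][150:280,170:300],c['pixels'][140:270,145:275])]
cv2.imwrite('pics/p3.png',np.hstack(a))
```

```text
tool [ 0.5392 -0.1987  0.2493] [ 1.7997e+02 -4.0000e-02  9.4980e+01] t 21.4 delta cm [-0.04 -0.03 13.83] rot [ 0.0005 -0.0008 -0.0003] end-frame delta [-0.03 -0.02 13.83]
green [([255.9, 120.7], [0.5363, -0.1471, 0.121], [237, 100, 39, 42, 1228])]
blue [([257.5, 54.5], [0.5331, -0.0951, 0.121], [236, 29, 44, 49, 1542]), ([254.1, 178.9], [0.5391, -0.1983, 0.121], [235, 160, 39, 39, 1169])]
```

View pics/p3.png

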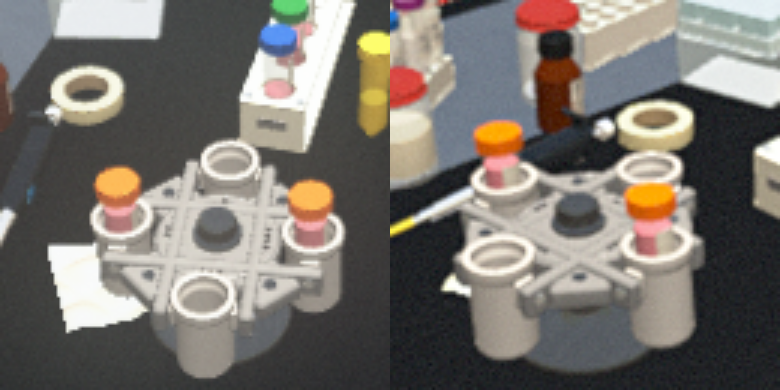

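Emit:
drive_tool(angular=[[0,0,0],[0,0,0],[0,0,0],[0,0,0],[0,0,0],[0,0,0],[0,0,0],[0,0,0],[0,0,0],[0,0,0],[0,0,0],[0,0,0],[0,0,0]], delta_pos=[[0,0,3],[0,0,3],[0,0,3],[0,0,2.7],[0,0,1.5],[0,0,0.6],[0,0,0],[0,0,0],[0,0,0],[0,0,0],[0,0,0],[0,0,0],[0,0,0]], gripper=[6,6,6,6,6,6,6,3,3,3,3,3,3], squeeze=20)

```text
time_s: 22.8
tool_pos: [0.5394, -0.1996, 0.1113]
tool_rot: [180.0, 0.0, 95.0]
force: [0.2, -0.2, 1.7]
grip_width: 0.0331
grasp_force: 20.0
```

Emit:
drive_tool(angular=[[0,0,0],[0,0,0],[0,0,0],[0,0,0],[0,0,0],[0,0,0],[0,0,0],[0,0,0],[0,0,0],[0,0,0],[0,0,0],[0,0,0],[0,0,0],[0,0,0],[0,0,0],[0,0,0],[0,0,0],[0,0,0],[0,0,0]], delta_pos=[[0,0,-1],[0,0,-2],[0,0,-3],[0,0,-3],[0,0,-3],[0,0,-3],[0,0,-3],[3.2,0,0],[3.2,0,0],[3.2,0,0],[3.2,0,0],[3.2,0,0],[3.2,0,0],[3.2,0,0],[3.2,0,0],[3.2,0,0],[3.2,0,0],[0,0,0],[0,0,0]], gripper=[3,3,3,3,3,3,3,3,3,3,3,3,3,3,3,3,3,3,3])

```text
time_s: 24.7
tool_pos: [0.5112, 0.12, 0.2912]
tool_rot: [180.0, 0.0, 95.1]
force: [-0.7, -0.7, -0.8]
grip_width: 0.0333
grasp_force: 20.0
```

Run:
```python
from h import *
HUE['orange']=(5,25)
w=eyes.read_camera('wrist'); save(w,'w4.png'); rs=rims(w,G)
for k in (1,3): print(k,[(np.round(a,2).tolist(),onz(w,a[:2],.11).round(4).tolist()) for a in rs[k]])
print([(x.tolist(),onz(w,x,.148).round(4).tolist(),s) for x,s in blobs(w,'orange',300)])
go([.4985,.234,.29],95)
```

```text
1 [([250.75, 48.75, 1.03], [0.498, 0.2338, 0.11]), ([250.75, 48.75, 0.79], [0.498, 0.2338, 0.11])]
3 []
[([346.6, 129.9], [0.5905, 0.1704, 0.148], [326, 110, 42, 41, 1290]), ([175.8, 146.6], [0.4376, 0.1415, 0.148], [155, 126, 43, 43, 1336]), ([177.5, 284.7], [0.4417, -0.0049, 0.148], [171, 257, 17, 56, 497]), ([331.9, 284.1], [0.6031, 0.0102, 0.148], [323, 257, 17, 57, 494]), ([298.4, 336.2], [0.5767, -0.0595, 0.148], [116, 324, 346, 22, 6190])]
tool [0.5115 0.1187 0.2911] [1.7999e+02 6.0000e-02 9.4950e+01] t 24.75 delta cm [11.6  -0.3   0.09] rot [ 0.0001  0.001  -0.0009] end-frame delta [11.6  -0.29  0.11]
```

View pics/w4.png

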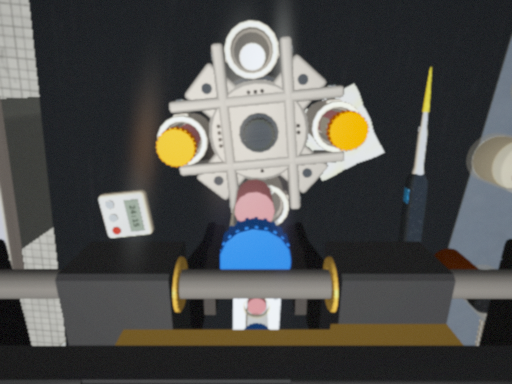

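Emit:
drive_tool(angular=[[0,0,0],[0,0,0],[0,0,0],[0,0,0],[0,0,0],[0,0,0],[0,0,0],[0,0,0],[0,0,0],[0,0,0],[0,0,0],[0,0,0],[0,0,0],[0,0,0]], delta_pos=[[2.3,-0.06,0],[2.3,-0.06,0],[2.3,-0.06,0],[2.3,-0.06,0],[2.3,-0.06,0],[0,0,0],[0,0,2],[0,0,2],[0,0,2],[0,0,1.5],[0,0,1.5],[0,0,1.5],[0,0,0],[0,0,0]], gripper=[3,3,3,3,3,3,3,3,3,3,3,3,3,3])

```text
time_s: 26.15
tool_pos: [0.4986, 0.2337, 0.1858]
tool_rot: [-180.0, -0.0, 95.0]
force: [-0.2, 0.4, -0.8]
grip_width: 0.0333
grasp_force: 20.0
```

Emit:
drive_tool(angular=[[0,0,0],[0,0,0],[0,0,0],[0,0,0],[0,0,0],[0,0,0]], delta_pos=[[0,0,1.2],[0,0,1.2],[0,0,1.2],[0,0,1.2],[0,0,0],[0,0,0]], gripper=[3,3,3,3,3,3])

```text
time_s: 26.75
tool_pos: [0.4982, 0.2337, 0.137]
tool_rot: [-179.9, 0.0, 95.0]
force: [-0.4, -1.1, -0.0]
grip_width: 0.0336
grasp_force: 20.0
```

Emit:
drive_tool(angular=[[0,0,0],[0,0,0],[0,0,0],[0,0,0],[0,0,0],[0,0,0],[0,0,0],[0,0,0],[0,0,0],[0,0,0],[0,0,0],[0,0,0],[0,0,0],[0,0,0],[0,0,0],[0,0,0],[0,0,0],[0,0,0],[0,0,0],[0,0,0]], delta_pos=[[0,0,0],[0,0,0],[0,0,0],[0,0,-1],[0,0,-2],[0,0,-3],[0,0,-3],[0,0,-2],[-3.3,0.06,0],[-3.3,0.06,0],[-3.3,0.06,0],[-3.3,0.06,0],[-3.3,0.06,0],[-3.3,0.06,0],[-3.3,0.06,0],[-3.3,0.06,0],[-3.3,0.06,0],[-3.3,0.06,0],[0,0,0],[0,0,0]], gripper=[6,6,6,6,6,6,6,6,6,6,6,6,6,6,6,6,6,6,6,6])

```text
time_s: 28.75
tool_pos: [0.5331, -0.0951, 0.2484]
tool_rot: [180.0, -0.0, 94.9]
force: [0.5, 0.4, -0.0]
grip_width: 0.0597
grasp_force: 0.0
```

Run:
```python
from h import *
w=eyes.read_camera('wrist'); go([.5332,-.095,.111],95)
for c in ['green','blue','yellow']: print(c,[(x.tolist(),onz(w,x,.121).round(4).tolist(),s) for x,s in blobs(w,c,300)])
```

```text
tool [ 0.5332 -0.0937  0.2484] [ 1.7996e+02 -3.0000e-02  9.4990e+01] t 28.8 delta cm [-0.14 -0.02 13.74] rot [ 0.0007 -0.0005 -0.0002] end-frame delta [-1.300e-01 -1.000e-02  1.374e+01]
green [([252.5, 232.5], [0.5361, -0.1454, 0.121], [235, 215, 36, 36, 1036])]
blue [([254.0, 180.6], [0.5332, -0.0947, 0.121], [235, 161, 39, 40, 1184])]
yellow [([160.7, 187.3], [0.4502, -0.108, 0.121], [133, 158, 57, 58, 2030]), ([128.2, 284.3], [0.4179, -0.212, 0.121], [119, 257, 24, 56, 568]), ([381.3, 284.8], [0.6682, -0.1913, 0.121], [368, 257, 23, 56, 597]), ([352.0, 336.1], [0.6501, -0.2554, 0.121], [172, 324, 340, 22, 5408])]
```

Emit:
drive_tool(angular=[[0,0,0],[0,0,0],[0,0,0],[0,0,0],[0,0,0],[0,0,0],[0,0,0],[0,0,0],[0,0,0],[0,0,0],[0,0,0],[0,0,0],[0,0,0]], delta_pos=[[0,0,3],[0,0,3],[0,0,3],[0,0,2.7],[0,0,1.5],[0,0,0.5],[0,0,0],[0,0,0],[0,0,0],[0,0,0],[0,0,0],[0,0,0],[0,0,0]], gripper=[5.5,5.5,5.5,5.5,5.5,5.5,5.5,3,3,3,3,3,3], squeeze=20)

```text
time_s: 30.1
tool_pos: [0.5335, -0.0947, 0.1115]
tool_rot: [179.9, 0.0, 95.0]
force: [-1.0, -0.2, 4.2]
grip_width: 0.0331
grasp_force: 20.0
```

Emit:
drive_tool(angular=[[0,0,0],[0,0,0],[0,0,0],[0,0,0],[0,0,0],[0,0,0],[0,0,0],[0,0,0],[0,0,0]], delta_pos=[[0,0,-1],[0,0,-2],[0,0,-3],[0,0,-3],[0,0,-3],[0,0,-3],[0,0,-3],[0,0,0],[0,0,0]], gripper=[3,3,3,3,3,3,3,3,3])

```text
time_s: 31.0
tool_pos: [0.5331, -0.0944, 0.2914]
tool_rot: [179.9, 0.0, 95.0]
force: [-0.0, -0.7, -0.7]
grip_width: 0.0332
grasp_force: 20.0
```

Run:
```python
from h import *
w=eyes.read_camera('wrist'); save(w,'w5.png'); rs=rims(w,G)
for k in (3,): print(k,[(np.round(a,2).tolist(),onz(w,a[:2],.11).round(4).tolist()) for a in rs[k]])
go([.5272,.0768,.291],95)
```

```text
3 []
tool [ 0.5325 -0.0945  0.2903] [-179.94   -0.     94.97] t 31.05 delta cm [17.11  0.95 -0.07] rot [-0.001  -0.     -0.0006] end-frame delta [17.11  0.96 -0.07]
```

View pics/w5.png

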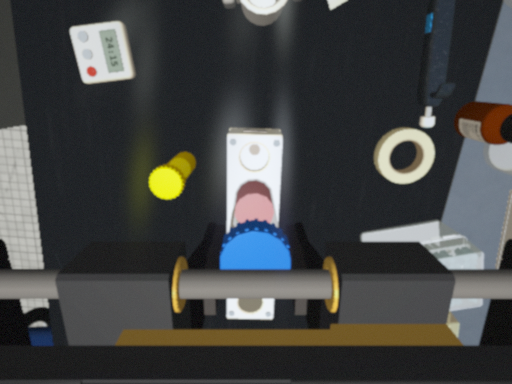

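Emit:
drive_tool(angular=[[0,0,0],[0,0,0],[0,0,0],[0,0,0],[0,0,0]], delta_pos=[[2.8,0.2,0],[2.8,0.2,0],[2.8,0.2,0],[0,0,0],[0,0,0]], gripper=[3,3,3,3,3])

```text
time_s: 31.55
tool_pos: [0.531, -0.01, 0.2896]
tool_rot: [-179.9, 0.0, 95.1]
force: [-0.1, -0.2, 0.0]
grip_width: 0.0333
grasp_force: 20.0
```

Run:
```python
from h import *
w=eyes.read_camera('wrist'); rs=rims(w,G)
for k in (3,): print(k,[(np.round(a,2).tolist(),onz(w,a[:2],.11).round(4).tolist()) for a in rs[k]])
go([.5272,.0768,.291],95)
```

```text
3 [([256.62, 81.25, 1.05], [0.5256, 0.0753, 0.11]), ([256.62, 81.25, 0.71], [0.5256, 0.0753, 0.11]), ([256.62, 81.25, 0.83], [0.5256, 0.0753, 0.11])]
tool [ 0.5312 -0.0111  0.2897] [-1.7988e+02  2.0000e-02  9.4940e+01] t 31.6 delta cm [ 8.8   0.36 -0.13] rot [-0.002   0.0003 -0.001 ] end-frame delta [ 8.8   0.37 -0.13]
```

Emit:
drive_tool(angular=[[0,0,0],[0,0,0],[0,0,0],[0,0,0],[0,0,0],[0,0,0],[0,0,0],[0,0,0],[0,0,0],[0,0,0],[0,0,0],[0,0,0]], delta_pos=[[2.9,0.1,0],[2.9,0.1,0],[2.9,0.1,0],[0,0,0],[0,0,2],[0,0,2],[0,0,2],[0,0,1.5],[0,0,1.5],[0,0,1.5],[0,0,0],[0,0,0]], gripper=[3,3,3,3,3,3,3,3,3,3,3,3])

```text
time_s: 32.8
tool_pos: [0.5273, 0.0766, 0.1858]
tool_rot: [-180.0, -0.0, 95.0]
force: [-0.3, 1.0, -0.3]
grip_width: 0.0331
grasp_force: 20.0
```

Emit:
drive_tool(angular=[[0,0,0],[0,0,0],[0,0,0],[0,0,0],[0,0,0],[0,0,0]], delta_pos=[[0,0,1.2],[0,0,1.2],[0,0,1.2],[0,0,1.1],[0,0,0],[0,0,0]], gripper=[3,3,3,3,3,3])

```text
time_s: 33.4
tool_pos: [0.5269, 0.0766, 0.1382]
tool_rot: [-180.0, -0.0, 95.0]
force: [-0.7, -0.7, -0.3]
grip_width: 0.033
grasp_force: 20.0
```

Emit:
drive_tool(angular=[[0,0,0],[0,0,0],[0,0,0],[0,0,0],[0,0,0],[0,0,0],[0,0,0],[0,0,0],[0,0,0],[0,0,0],[0,0,0],[0,0,0],[0,0,0],[0,0,0]], delta_pos=[[0,0,0],[0,0,0],[0,0,0],[0,0,-1],[0,0,-2],[0,0,-3],[0,0,-3],[0,0,-3],[0,0,-3],[0,0,-3],[0,0,-3],[0,0,0],[0,0,0],[0,0,0]], gripper=[6,6,6,6,6,6,6,6,6,6,6,6,6,6])

```text
time_s: 34.8
tool_pos: [0.5267, 0.0765, 0.3481]
tool_rot: [-179.9, 0.0, 95.0]
force: [-0.7, -0.3, -0.2]
grip_width: 0.0596
grasp_force: 0.0
```

Run:
```python
from h import *
HUE['orange']=(5,25)
w=eyes.read_camera('wrist'); s=eyes.read_camera('side');c=eyes.read_camera('scene')
for k in ['orange','blue']: print(k,[(x.tolist(),onz(w,x,.148).round(4).tolist(),b) for x,b in blobs(w,k,300)])
a=[cv2.resize(cv2.cvtColor(i,cv2.COLOR_RGB2BGR),(390,390)) for i in (s['pixels'][130:280,170:320],c['pixels'][120:270,145:325])]
cv2.imwrite('pics/p4.png',np.hstack(a))
```

```text
orange [([324.3, 79.5], [0.5908, 0.1697, 0.148], [307, 62, 36, 36, 1004]), ([174.6, 94.7], [0.4376, 0.1413, 0.148], [156, 78, 38, 34, 1032]), ([439.9, 230.3], [0.7527, 0.0137, 0.148], [421, 220, 38, 22, 433]), ([128.7, 284.4], [0.3831, -0.0934, 0.148], [119, 257, 25, 56, 654]), ([380.8, 284.4], [0.6981, -0.0656, 0.148], [368, 256, 23, 58, 681]), ([352.2, 336.1], [0.6764, -0.1473, 0.148], [171, 324, 341, 22, 6224])]
blue [([239.0, 8.3], [0.4987, 0.2273, 0.148], [222, 0, 35, 21, 585]), ([253.8, 162.5], [0.5261, 0.0764, 0.148], [239, 146, 31, 34, 830])]
```

View pics/p4.png

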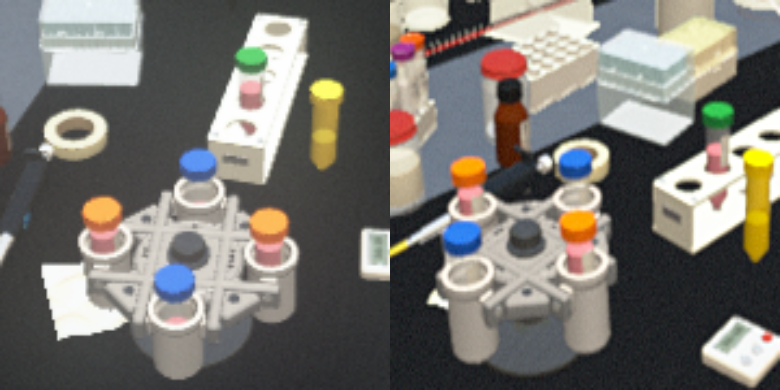

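All four tubes are seated, with the same colours facing each other. The green tube is standing in the rack and the arm is clear.

```bash
python3 -c "
from cell import env
print(env.sign_off())"
```

```text
the job is handed in; nothing more can be done
None
```

I loaded the rotor and handed the job in at about 35 s: orange-capped tubes in two facing buckets, blue-capped tubes in the other two, and the green-capped tube left standing in the rack. The final pictures show all four seated, but the hand-in call returned no verdict.

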